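Crank a sample cup home into the hand loader

TASK

Stand the sample cup upright in the round nest of the loader's tray, then turn the crank clockwise to draw the tray in, through the heavy point of each turn at a calm steady pace (some five seconds a turn, without letting it lunge). When the crank comes hard up against its end stop, lean on it with about 16 newtons to seat the tray, never pushing much past 20 newtons, and let go; the cup must still stand in the nest.

Things in the scene. Friction and masses are not known exactly. Their poses are not given: they have to be found in the camera images.
- cup_mid (a point): centre, half-way up, of the loose white sample cup: round, 52 mm across the rim, tapering downward, 36 mm tall, 20 to 35 g; it is the only such cup and stands on the bench to the right of the loader. Origin 18 mm above its underside, z up
- loader: white box-shaped loader fixed to the bench: gear head 114 x 150 mm, its top at z = 106 mm, on a 280 mm long aluminium bed that sticks out to its -y side. Origin on the bench under the crank axis; z up, -y is the way the tray comes out. A tunnel (82 mm wide, open at the -y end, ceiling 64 mm above the bench) takes the tray with the cup
- crank_axis (a point): point on the vertical crank axis, 157 mm above the bench (half-way up the knob); axes as the loader's. Once a turn, at an unseen angle that differs between starts, a spring resists over about 65 degrees, up to 9 N in all at the knob, then drives the crank onward over the next 65, so hold the knob throughout
- knob_grip (a point): centre of the crank's upright black knob: 22 mm across, 50 mm tall, from z = 132 to 182 mm, turning freely on its pin, 65 mm from the crank axis; the crank arm (18 mm wide) lies below it, top at z = 128 mm. Clockwise from above draws the tray in, 60 mm a turn; friction takes about 2 N at the knob. z up; its x, y axes turn with it. A light grip slides off
- crank (a joint): give of the sprung crank arm against its hub, rad: 0 unloaded, positive while the knob is pushed clockwise; 12 N m/rad: 0.09 rad means about 16.6 N at the knob. A hard end stop, at no visible mark, comes 1.7 to 2.05 turns after the start (differs each time), never within 35 degrees of the heavy part of the turn; there the force keeps rising
- tray: steel tray 82 x 80 mm, top at z = 25 mm, which slides on the bed along the loader's y. Its origin is at bench level (z = 0) under the centre of the nest; axes as the loader's. About 135 to 163 mm to the -y side of the crank axis at the start and 33 to 42 mm when home (the exact home differs each time)
- nest (a point): centre of the nest's floor on the tray, z = 26 mm: a shallow round dish, 58 mm inside, 64 mm outside, its rim 5 mm above its floor; it holds the cup
Mind the look-alikes: they are no part of the job. There is more than one size of the part that bears cup_mid; the job needs the larger.

How it is judged (in metres and radians):
On the way, in this order (a step that is already met when the one before it is completed fails the run):
1. the cup stands released in the nest while the tray is still out (horizontal distance between cup_mid and nest below 0.012 m and z of cup_mid in the frame of nest below 0.022 m and angle between cup_mid's own z axis and vertical below 0.15 rad and contact force between the fingers and cup below 0.1 N and y of nest in the frame of loader below -0.13 m), for 0.2 s.
2. the tray is home and the crank leans on its end stop with at least 11 N at the knob (y of nest in the frame of loader above -0.048 m and value of joint crank above 0.06 rad), for 0.2 s.
At the end, for the whole second after the job is handed in: The tray is home (nest centre less than 48 mm from the crank axis along the loader's y) and at rest, the cup upright (within 0.15 rad) in the nest, its centre within 12 mm of the nest's (y of nest in the frame of loader above -0.048 m and horizontal distance between cup_mid and nest below 0.012 m and z of cup_mid in the frame of nest below 0.022 m and angle between cup_mid's own z axis and vertical below 0.15 rad and linear speed of tray below 0.005 m/s); the robot touches nothing.
It fails at once if the crank is forced with more than about 24 N at the knob (give over 0.13 rad, either way) (value of joint crank above 0.13 rad or value of joint crank below -0.13 rad).
It fails at once if the tray runs faster than 50 mm/s (the crank lunges or is spun faster than a turn in 1.2 s) (linear speed of tray above 0.05 m/s).
It fails at once if the cup is tipped over (angle between cup_mid's own z axis and vertical above 0.7 rad).
It also fails if it takes over 72 s, if anything falls off the work surface, if the arm or the gripper's body presses on something with over 40 N, if the wrist force passes 120 N, or if a joint passes its speed limit or range.

ROBOT

A 6-joint arm with a two-finger parallel gripper is mounted at the origin on a cart in front of the work surface, level with it; the furniture and walls round the work are solid. World frame = base frame: x ahead of the robot, y to its left, z up, the work surface at z = 0. Lengths are in mm, angles in rad, forces in N, time in s.
With the tool pointing down it reaches from about 375 to 925 mm from the base axis. Payload 5.7 kg.
Tool frame: the origin (TCP) lies midway between the tips of the shut fingers; the grasp point (between the pads) lies 19 mm behind it (robot.grasp_offset is the z of the grasp point in the tool frame, in mm); z points along the fingers, y is the line along which they close (so a half turn about z gives the same grasp; the last joint's range is limited). The gripper opens to 88 mm and grips with 3 to 60 N. Pads are 20 mm wide; open, the fingers measure 115 mm over their backs; the gripper's body (75 mm by 178 mm) begins 61 mm behind the grasp point.
Start: joints at [-0.115, 0.359, 1.51, -0, 1.272, -0.115], TCP at [599.968, -0.004, 222.623] pointing down, gripper open.
Joint ranges: [-2.97, 2.97], [-1.01, 2.36], [0.21, 2.38], [-0.96, 4.11], [0.2, 2.71], [-2.98, 2.98]. Speed limits (rad/s): [2.39, 2.39, 3.14, 3.14, 3.14, 3.14].

INTERFACE

Orientations are given as a unit quaternion [x, y, z, w].
In Python, from plant import robot gives the robot as it stands.
- The arm moves only by the shell command python3 -m inch 'ROWS' [OPENING] [FORCE]. ROWS is JSON, one flat list of numbers, 6 for each row, row after row: the shift along the tool's x, y, z in cm, then the turn, a rotation vector about the tool's x, y, z in rad. In form: [x, y, z, rx, ry, rz, x, y, z, rx, ry, rz, ...]. A call has 1 to 5 rows; each row is the pose to reach, as a shift and turn from the pose commanded when the call began, along the tool's axes at that moment; what a row does not reach only later rows make up. A row lasts 1/8 s, in which the tool goes at most 62.5 mm and 10.7 degrees, less where a joint would pass 70% of its speed; a pose out of reach is approached as far as the arm can. A call with a gripper value outside its range is refused whole. OPENING is the opening, from -1 (shut) to 1 (fully open), set as the call begins (- or left out, the last holds). The fingers move at their own pace and stop on an object; FORCE is the grip in N (left out, the last holds). Time passes only in rows, so rows that repeat a pose let the fingers close. It gives the time, the measured TCP pose, the force, the opening and the grip force at its end, in the units of the state.
- robot.get_state(): the state, without advancing time (a new reading comes with each control period).
- robot.camera(name): name is "scene" or "side" or "wrist"; returns (picture, depth): 480x640x3 uint8, blue, green, red; 480x640 float32, mm along the optical axis (not along the pixel's ray), 0 where there is no reading.
- robot.camera_params(name): a dict with "fovy" (degrees; the focal length in pixels is half the picture's height over the tangent of half this angle, whatever the lens; pixels are square), "cx", "cy" (the principal point, pixels), "R" (3x3) and "t" (3): a world point X has camera coordinates R X + t; the wrist camera has in their place "mount" (4x4, takes a point from camera to tool coordinates, whose origin is the TCP and whose axes are the flange's). Camera axes: x right, y down, z forward; pixel columns grow to the right and rows downward; lengths in mm; the calibration is good to about 2 mm. A picture is of the moment at which its call begins: read the wrist's pose just before it. camera_params takes no time and is no camera call.
- robot.close_job(): hands the job in; it is judged then, once.
The state is a dict: "t": time; "q": joint angles; "joint_velocities": joint speeds; "tau": joint torques, N m; "tool_pos": TCP position; "eef_rot": TCP orientation; "contact_force": force on the tool from outside, world axes, zero at the start; "wrist_torque": the same for the moment, N m; "finger_gap": finger opening in mm; "grip_force": force on a finger pad.
Only numpy, scipy, OpenCV 4.12 (cv2) and the standard library are available. Lean on these libraries where they do the work, as an engineer would, in place of code of your own. Each camera call takes 0.05 s, during which the arm holds its last target. There are 200 camera calls.

## Working session

There is one attempt and no reset: what is moved stays moved. The work goes in short steps, Python scripts to look and compute and a shell command to move; the robot and the scene stay as the last step left them, time stands still between calls to the robot, and variables do not carry over. Pictures are saved under pics/ and viewed, at most 10 in all, crops included, and the job is handed in when it is done.

```bash
ls; mkdir -p pics; cat > h.py <<'E'
import numpy as np, cv2
from scipy.spatial.transform import Rotation as Ro
from plant import robot
def cam(n):
    s=robot.get_state(); im,d=robot.camera(n); p=robot.camera_params(n)
    f=240/np.tan(np.radians(p["fovy"])/2)
    if "R" in p: R=np.array(p["R"]);t=np.array(p["t"])
    else:
        M=np.array(p["mount"]);T=np.eye(4);T[:3,:3]=Ro.from_quat(s["eef_rot"]).as_matrix();T[:3,3]=s["tool_pos"]
        W=np.linalg.inv(T@M);R=W[:3,:3];t=W[:3,3]
    return im,d,dict(f=f,cx=p["cx"],cy=p["cy"],R=R,t=t,p=p)
def ray(c,u,v):
    d=c["R"].T@np.array([(u-c["cx"])/c["f"],(v-c["cy"])/c["f"],1.]); return -c["R"].T@c["t"],d
def onz(c,u,v,z):
    o,d=ray(c,u,v); return o+d*(z-o[2])/d[2]
def pt(c,u,v,dep):
    o,d=ray(c,u,v); return o+d*dep
def cross(c1,p1,c2,p2):
    o1,d1=ray(c1,*p1);o2,d2=ray(c2,*p2)
    a,b=np.linalg.lstsq(np.array([d1,-d2]).T,o2-o1,rcond=None)[0]
    return (o1+a*d1+o2+b*d2)/2, np.linalg.norm(o1+a*d1-o2-b*d2)
def cloud(c,d):
    v,u=np.mgrid[0:480,0:640]; k=np.stack([(u-c["cx"])/c["f"],(v-c["cy"])/c["f"],np.ones_like(u)],-1)*d[...,None]
    P=(k-c["t"])@c["R"]; P[d<=0]=np.nan; return P
def save(n): 
    im,d,c=cam(n); np.savez(f"{n}.npz",im=im,d=d,**{k:c[k] for k in("f","cx","cy","R","t")}); cv2.imwrite(f"pics/{n}1.png",im); return im,d,c
E
python3 - <<'E'
from h import *
for n in("scene","side","wrist"):
    im,d,c=save(n); print(n,c["f"],c["cx"],c["cy"],(-c["R"].T@c["t"]).round(),c["R"][2].round(2),(d>0).mean())
    print({k:v for k,v in c["p"].items() if k not in("R","t")})
E
```

```text
pics
scene 493.76275330038845 321.8781590071368 240.02400116732053 [-148. -641.  536.] [ 0.72  0.52 -0.45] 0.996005859375
{'fovy': 51.84538014576785, 'cx': 321.8781590071368, 'cy': 240.02400116732053}
side 576.2896327238162 311.6687981601937 245.1228471879582 [   67. -1248.   700.] [ 0.36  0.82 -0.44] 0.996103515625
{'fovy': 45.21928163976133, 'cx': 311.6687981601937, 'cy': 245.1228471879582}
wrist 346.83059076476263 325.69282715925084 242.90917957306806 [599.  77. 383.] [-0.   -0.28 -0.96] 0.99578125
{'fovy': 69.36495633704175, 'cx': 325.69282715925084, 'cy': 242.90917957306806, 'mount': array([[ 3.00202317e-04, -9.59240914e-01, -2.82589418e-01,
         7.72152668e+01],
       [ 9.99999947e-01,  3.24429473e-04, -3.89389050e-05,
        -2.66483068e-01],
       [ 1.29032127e-04, -2.82589392e-01,  9.59240960e-01,
        -1.61461859e+02],
       [ 0.00000000e+00,  0.00000000e+00,  0.00000000e+00,
         1.00000000e+00]])}
```

```bash
sleep 1
```

```text
(no output)
```

View pics/scene1.png

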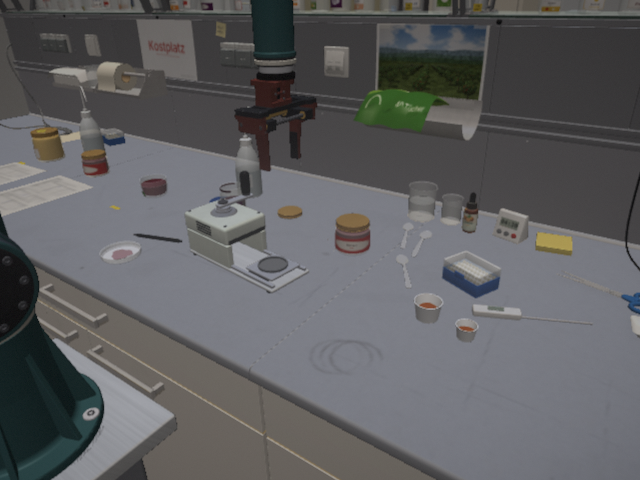

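View pics/wrist1.png

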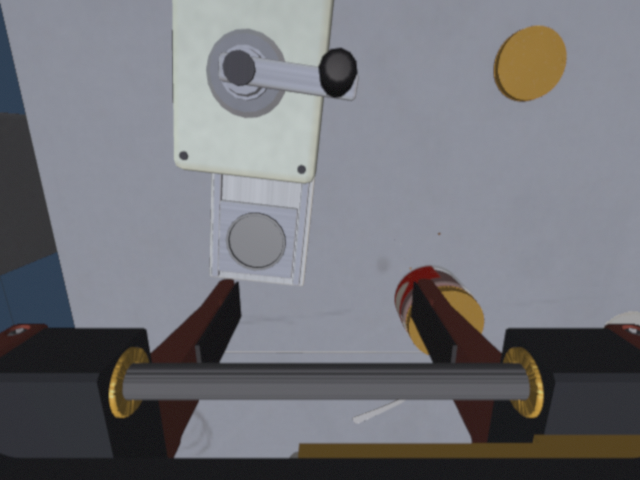

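View pics/side1.png

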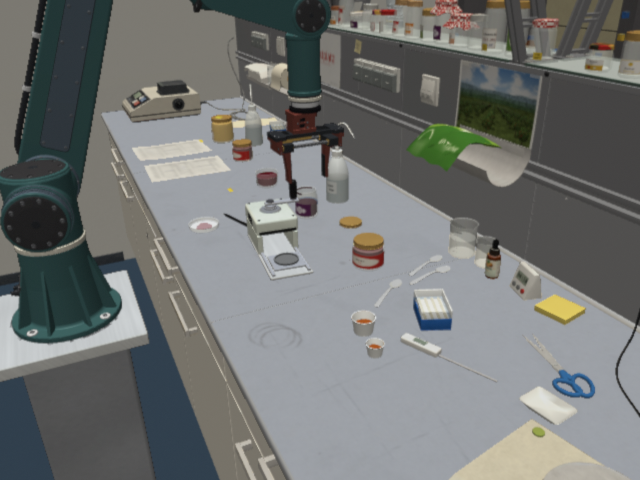

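The scene and side views show the loader with its nest (scene 273,265; side 287,259), the larger cup (scene 428,307; side 364,322) and the smaller decoy cup (466,329; 375,348). In the wrist view the crank hub is at (240,68), the knob at (338,70) and the nest at (257,240).

```bash
python3 - <<'E'
from h import *
C={n:dict(np.load(n+".npz")) for n in("scene","side","wrist")}
P={n:cloud(c,c["d"]) for n,c in C.items()}
def rep(n,m,name):
    q=P[n][m]; 
    if len(q): print(n,name,len(q),"med",np.nanmedian(q,0).round(1),"lo",np.nanpercentile(q,2,0).round(1),"hi",np.nanpercentile(q,98,0).round(1))
def box(n,u0,u1,v0,v1):
    m=np.zeros((480,640),bool);m[v0:v1,u0:u1]=1;return m
for n,b in(("scene",(408,448,288,325)),("side",(348,380,308,337))):
    m=box(n,*b);z=P[n][...,2]; rep(n,m&(z>8)&(z<50),"cup"); rep(n,m&(z>30)&(z<50),"rim"); rep(n,box(n,*b)&(abs(z)<8),"bench")
# wrist: knob, gearhead top, tray
z=P["wrist"][...,2]
rep("wrist",box(0,300,370,35,110)&(z>170)&(z<200),"knobtop")
rep("wrist",box(0,170,335,0,185)&(z>98)&(z<112),"head")
rep("wrist",box(0,205,320,185,285)&(z>15)&(z<32),"tray")
for n in("scene","side"):
    rep(n,(P[n][...,2]>135)&(P[n][...,2]<200)&(np.abs(P[n][...,0]-650)<200)&(P[n][...,1]>0)&(box(n,200,310,160,225)),"knob")
# nest ellipse: grey level contours in wrist
im=C["wrist"]["im"];g=cv2.cvtColor(im,cv2.COLOR_BGR2GRAY)
for n,b in(("wrist",(218,298,205,275)),("scene",(240,305,245,285)),("side",(265,310,245,272))):
    g=cv2.cvtColor(C[n]["im"],cv2.COLOR_BGR2GRAY);s=g[b[2]:b[3],b[0]:b[1]]
    t,_=cv2.threshold(s,0,255,cv2.THRESH_BINARY_INV+cv2.THRESH_OTSU);k=(s<t).astype(np.uint8)
    for ct in sorted(cv2.findContours(k,cv2.RETR_EXTERNAL,cv2.CHAIN_APPROX_NONE)[0],key=len)[-2:]:
        if len(ct)>20:
            e=cv2.fitEllipse(ct);u,v=e[0][0]+b[0],e[0][1]+b[2];print(n,"nest ell",(u,v),e[1],t,onz(C[n],u,v,28).round(1))
g=cv2.cvtColor(im,cv2.COLOR_BGR2GRAY);k=((g<75)).astype(np.uint8)
k[130:]=0
for ct in cv2.findContours(k,cv2.RETR_EXTERNAL,cv2.CHAIN_APPROX_NONE)[0]:
    if len(ct)>40 : e=cv2.fitEllipse(ct);print("dark",np.round(e[0],1),np.round(e[1],1))
w=C["wrist"];print("hub",onz(w,240,68,140),"knob",onz(w,338,68,182))
r=robot.get_state();print(r["t"],Ro.from_quat(r["eef_rot"]).as_matrix().round(3),robot.grasp_offset,r["finger_gap"],r["contact_force"])
big=cv2.resize(im[0:290,160:420],None,fx=2,fy=2,interpolation=cv2.INTER_CUBIC);cv2.imwrite("pics/w1crop.png",big)
E
```

```text
scene cup 619 med [ 568.  -358.4   23.4] lo [ 540.8 -381.4    9.8] hi [ 589.4 -334.8   35.3]
scene rim 155 med [ 572.5 -358.8   33.3] lo [ 539.3 -383.2   30.2] hi [ 590.3 -333.6   36. ]
scene bench 859 med [ 600.2 -344.5   -1.4] lo [ 535.8 -391.1   -3.3] hi [ 671.1 -293.3    6.4]
side cup 447 med [ 564.3 -356.9   22.6] lo [ 540.2 -384.4    9.4] hi [ 586.5 -335.2   35.4]
side rim 100 med [ 564.2 -355.6   32.2] lo [ 538.7 -385.4   30.2] hi [ 587.2 -334.7   36.1]
side bench 477 med [ 581.7 -336.1   -2.1] lo [ 534.7 -383.8   -5. ] hi [ 632.9 -269.1    7. ]
wrist knobtop 1358 med [605.2 113.8 180.6] lo [595.9 104.9 173.3] hi [614.7 123.7 182.6]
wrist head 22484 med [539.3 107.9 105.4] lo [486.7  52.2 101.8] hi [595.6 169.5 110. ]
wrist tray 6694 med [525.3 -21.9  24.5] lo [475.5 -65.9  16. ] hi [574.9  23.3  30.6]
scene knob 198 med [599.2 108.9 160.4] lo [593.2 103.1 137.1] hi [610.8 122.1 180.9]
side knob 121 med [601.2 106.6 156.8] lo [592.3 100.2 136.2] hi [612.6 117.2 178. ]
wrist nest ell (255.77678298950195, 240.79584503173828) (57.41069412231445, 60.52443313598633) 141.0 [524.2 -25.1  28. ]
scene nest ell (274.0538864135742, 266.92175102233887) (22.396535873413086, 49.786827087402344) 116.0 [516.  -37.8  28. ]
scene nest ell (266.7697868347168, 259.5973062515259) (21.58743667602539, 43.7020149230957) 116.0 [531.5  -4.3  28. ]
side nest ell (286.004976272583, 258.9856834411621) (12.549688339233398, 25.725393295288086) 147.0 [521.1 -31.7  28. ]
dark [239.   67.9] [28.6 33.2]
dark [678.9 -26.1] [150.  422.6]
dark [337.2  71.7] [36.3 48.7]
dark [ 11.2 106.1] [ 22.3 160.5]
hub [544.35029917 121.72707227 140.        ] knob [605.51816049 114.04628896 182.        ]
0.15 [[-0.     1.    -0.001]
 [ 1.     0.     0.   ]
 [ 0.    -0.001 -1.   ]] -18.700000000000003 87.80042460354427 [-0.33644902  0.19211105 -0.19098384]
```

View pics/w1crop.png

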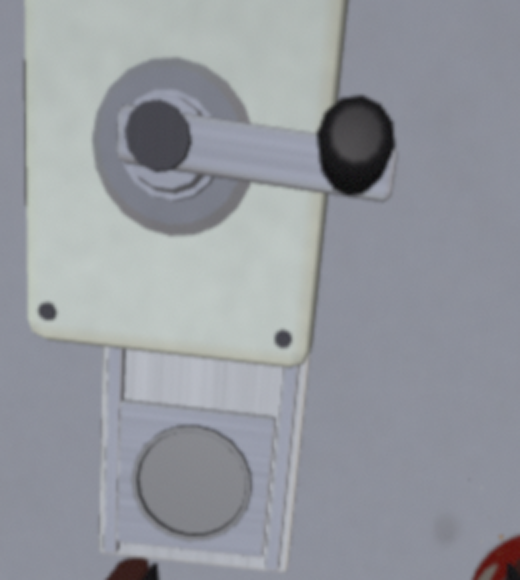

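Crop: the hub cap is at (158,135), the gear-head disc at (172,146), the knob at (357,130) and the nest at (193,480). The loader is yawed slightly clockwise. Next I'll refine these and check the decoy and obstacles.

```bash
python3 - <<'E'
from h import *
C={n:dict(np.load(n+".npz")) for n in("scene","side","wrist")}
P={n:cloud(c,c["d"]) for n,c in C.items()}
w=C["wrist"];Pw=P["wrist"];z=Pw[...,2]
m=(z>100)&(z<112)&(Pw[...,0]<606)&(Pw[...,0]>470)
r=cv2.minAreaRect(Pw[m][:,:2].astype(np.float32));print("head rect",r)
print("hub cap z",np.nanmedian(z[62:75,233:247]),"disc z",np.nanmedian(z[98:110,225:250]), "arm z",np.nanmedian(z[70:85,275:300]))
zc=np.nanmedian(z[62:75,233:247]);print("hubcap",onz(w,239,67.9,zc).round(1))
im=w["im"];hsv=cv2.cvtColor(im,cv2.COLOR_BGR2HSV);
k=((np.abs(z-108)<9)&(hsv[...,1]>18)).astype(np.uint8)
# yaw from tray bed edges & front face edge
q=Pw[(z>100)&(z<110)];
ys=[]
for x0 in range(495,590,8):
    s=q[np.abs(q[:,0]-x0)<3];ys.append((x0,np.percentile(s[:,1],1)))
ys=np.array(ys);f=np.polyfit(ys[:,0],ys[:,1],1);print("front edge slope yaw",np.arctan(f[0]),ys[[0,-1]])
mt=(z>20)&(z<34)&(Pw[...,1]<40)&(np.abs(Pw[...,0]-525)<70);rt=cv2.minAreaRect(Pw[mt][:,:2].astype(np.float32));print("tray",rt)
for n in("scene","side"):
    p=P[n];m=(p[...,2]>12)&(p[...,2]<60)&(p[...,0]>480)&(p[...,0]<700)&(p[...,1]<-250)&(p[...,1]>-480)
    l,lab,st,ce=cv2.connectedComponentsWithStats(m.astype(np.uint8))
    for i in range(1,l):
        if st[i,4]>30:
            q=p[lab==i]; print(n,st[i],q.min(0).round(),q.max(0).round())
    o=p[(p[...,2]>125)&(p[...,0]>350)&(p[...,0]<800)&(p[...,1]>-50)&(p[...,1]<330)&(p[...,2]<260)]
    H,_,_=np.histogram2d(o[:,0],o[:,1],bins=[range(350,801,30),range(-50,331,30)]);print(n);[print(350+30*i,-50+30*j,int(H[i,j])) for i,j in np.argwhere(H>3)]
E
```

```text
head rect ((540.4667358398438, 114.49758911132812), (129.0917205810547, 112.13431549072266), 83.4654312133789)
hub cap z 131.38874383482903 disc z 109.43634404877362 arm z 127.36993420945717
hubcap [541.7 123.4 131.4]
front edge slope yaw -0.11230332179953968 [[495.          57.282523  ]
 [583.          47.14535805]]
tray ((523.8140258789062, -25.379581451416016), (80.03617858886719, 82.1292724609375), 83.59530639648438)
scene [449 264  40  29 681] [ 671. -422.   12.] [ 700. -345.   48.]
scene [414 294  29  25 587] [ 538. -384.   12.] [ 592. -333.   37.]
scene [472 305  38   9 211] [ 613. -479.   12.] [ 656. -421.   16.]
scene [455 319  23  19 312] [ 529. -455.   12.] [ 568. -420.   26.]
scene
500 100 7
530 -20 193
530 10 9
530 100 56
560 100 41
590 100 247
620 -20 174
620 10 5
650 -20 11
side [414 296  23  31 426] [ 671. -427.   12.] [ 700. -346.   48.]
side [351 311  25  22 423] [ 536. -388.   12.] [ 589. -333.   38.]
side [401 334  31  14 129] [ 611. -480.   12.] [ 653. -426.   16.]
side [366 338  19  16 197] [ 529. -458.   12.] [ 565. -418.   25.]
side
500 100 6
530 -20 101
530 10 4
530 100 29
560 100 13
590 100 145
620 -20 104
650 -20 5
```

```bash
python3 -m inch '[-5.7,-0.57,1.8,0,0,0,-11.4,-1.14,3.6,0,0,0,-17.1,-1.7,5.4,0,0,0,-22.8,-2.3,7.2,0,0,0,-28.5,-2.85,9,0,0,0]' 1
python3 -m inch '[-4,-0.4,1.2,0,0,0,-7.4,-0.75,2.3,0,0,0,-7.4,-0.75,2.3,0,0,0,-7.4,-0.75,2.3,0,0,0]'
cat > cup.py <<'E'
from h import *
import sys
im,d,c=cam("wrist");cv2.imwrite(f"pics/{sys.argv[1]}.png",im);P=cloud(c,d)
s=robot.get_state();x,y,_=s["tool_pos"]
z=P[...,2];m=(z>29)&(z<45)&(np.hypot(P[...,0]-x,P[...,1]-y)<60)
q=P[m];
if len(q)>10:
    e=cv2.minEnclosingCircle(q[:,:2].astype(np.float32));print("rim",e,np.percentile(q,[2,98],axis=0).round(1))
print("tcp",np.round(s["tool_pos"],1),s["t"])
E
python3 cup.py w2
```

```text
t: 0.78
tool_pos: [571.0, -286.7, 131.8]
eef_rot: [0.707, 0.707, 0.0, -0.0]
contact_force: [0.4, 0.9, -0.5]
finger_gap: 87.8
grip_force: 0.0
t: 1.27
tool_pos: [563.8, -358.2, 109.4]
eef_rot: [0.707, 0.707, 0.0, -0.001]
contact_force: [0.0, 0.4, 0.3]
finger_gap: 87.7
grip_force: 0.0
rim ((564.9573364257812, -358.1914367675781), 26.02931785583496) [[ 540.2 -382.8   29.2]
 [ 589.9 -333.1   36.3]]
tcp [ 564.  -357.9  109.7] 1.325
```

View pics/w2.png

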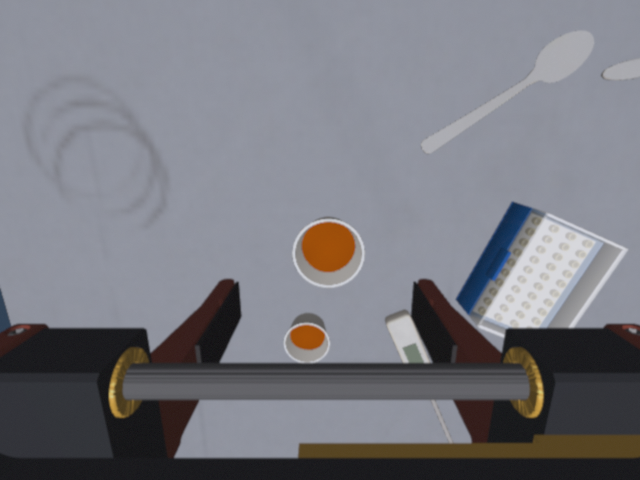

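The wrist view shows the larger cup at (328,252) between the open fingers (rim radius 26 mm, top at 36 mm), with the decoy at (307,342), clear of the fingers. Descending and gripping lightly.

```bash
python3 -m inch '[0,0.1,3.5,0,0,0,0,0.1,7,0,0,0,0,0.1,9,0,0,0,0,0.1,10,0,0,0,0,0.1,10,0,0,0]' 1
python3 -m inch '[0,0,0,0,0,0,0,0,0,0,0,0,0,0,0,0,0,0,0,0,0,0,0,0,0,0,0,0,0,0]' -1 8
python3 -m inch '[0,0,0,0,0,0,0,0,0,0,0,0,0,0,-1,0,0,0,0,0,-3,0,0,0,0,0,-6,0,0,0]'
```

```text
t: 1.95
tool_pos: [565.1, -358.7, 9.6]
eef_rot: [0.707, 0.707, -0.0, -0.0]
contact_force: [0.6, 0.7, -0.6]
finger_gap: 88.0
grip_force: 0.0
t: 2.58
tool_pos: [565.1, -359.2, 9.9]
eef_rot: [0.707, 0.707, 0.0, 0.0]
contact_force: [-0.1, 0.4, 2.4]
finger_gap: 50.6
grip_force: 8.0
t: 3.2
tool_pos: [564.5, -358.7, 70.5]
eef_rot: [0.707, 0.707, -0.0, -0.001]
contact_force: [0.1, -0.3, 0.0]
finger_gap: 50.6
grip_force: 8.0
```

```bash
python3 -m inch '[2,-0.25,-3,0,0,0,6,-0.7,-5,0,0,0,11,-1.3,-5.5,0,0,0,16.5,-2,-5.5,0,0,0,22,-2.65,-5.5,0,0,0]'
python3 -m inch '[5,-0.6,0,0,0,0,9,-1.1,0,0,0,0,11.3,-1.4,1.5,0,0,0,11.3,-1.4,3,0,0,0,11.3,-1.4,3,0,0,0]'
cat > look.py <<'E'
from h import *
import sys
im,d,c=cam("wrist");cv2.imwrite(f"pics/{sys.argv[1]}.png",im);np.savez("w.npz",im=im,d=d,**{k:c[k] for k in("f","cx","cy","R","t")})
P=cloud(c,d);z=P[...,2]
s=robot.get_state();print("tcp",np.round(s["tool_pos"],1),s["t"],s["grip_force"])
mt=(z>17)&(z<34)&(np.hypot(P[...,0]-524,P[...,1]+25)<62);q=P[mt][:,:2].astype(np.float32)
print("tray",cv2.minAreaRect(q))
m=(P[...,2]>40)&(np.hypot(P[...,0]-524,P[...,1]+25)<29);q=P[m]
if len(q)>10: print("cup",np.percentile(q,[2,50,98],axis=0).round(1))
E
python3 look.py w3
```

```text
t: 3.82
tool_pos: [538.6, -137.7, 126.3]
eef_rot: [0.707, 0.707, 0.0, 0.001]
contact_force: [0.5, 0.2, 0.3]
finger_gap: 50.8
grip_force: 8.0
t: 4.45
tool_pos: [524.0, -26.5, 94.2]
eef_rot: [0.707, 0.707, -0.001, -0.0]
contact_force: [-0.2, 0.7, 0.2]
finger_gap: 50.7
grip_force: 8.0
tcp [524.6 -26.8  94.7] 4.5 7.9998913007329975
tray ((524.6611938476562, -19.153759002685547), (75.52037048339844, 98.82372283935547), 83.65457153320312)
cup [[497.  -46.9 100.4]
 [524.   -8.5 182.8]
 [550.7   1.4 210.6]]
```

View pics/w3.png

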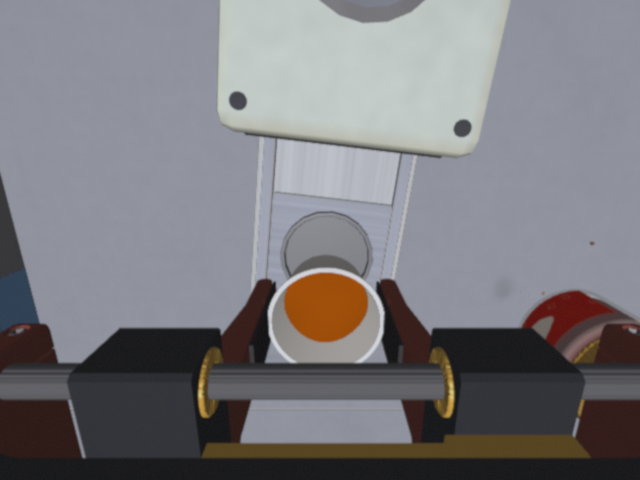

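The wrist view shows the held cup upright at (326,320), right in line with the nest at (327,255). Lowering it.

```bash
python3 -m inch '[0.1,0,2.5,0,0,0,0.1,0,4.5,0,0,0,0.1,0,5.4,0,0,0,0.1,0,5.75,0,0,0,0.1,0,5.85,0,0,0]'
python3 -m inch '[0,0,0,0,0,0,0,0,0,0,0,0]'
```

```text
t: 5.12
tool_pos: [525.0, -25.4, 36.5]
eef_rot: [0.707, 0.707, 0.0, 0.0]
contact_force: [0.1, 0.0, -0.6]
finger_gap: 50.3
grip_force: 8.0
t: 5.38
tool_pos: [524.8, -25.0, 36.6]
eef_rot: [0.707, 0.707, 0.0, 0.0]
contact_force: [0.3, -0.0, -0.1]
finger_gap: 50.4
grip_force: 8.0
```

```bash
python3 -m inch '[0,0,0.05,0,0,0,0,0,0.05,0,0,0,0,0,0.05,0,0,0,0,0,0.05,0,0,0,0,0,0.05,0,0,0]' 0.9
python3 -m inch '[0,0,-1,0,0,0,0,0,-3,0,0,0,0,0,-7,0,0,0,0,0,-12,0,0,0,0,0,-15,0,0,0]'
python3 - <<'E'
from h import *
im,d,c=cam("wrist");cv2.imwrite("pics/w4.png",im);P=cloud(c,d);z=P[...,2]
m=(z>57)&(z<70)&(np.hypot(P[...,0]-524,P[...,1]+25)<45);q=P[m]
print("cup rim",cv2.minEnclosingCircle(q[:,:2].astype(np.float32)),np.percentile(q,[2,98],axis=0).round(1))
mt=(z>20)&(z<34)&(P[...,1]<40)&(np.abs(P[...,0]-525)<70);print("tray",cv2.minAreaRect(P[mt][:,:2].astype(np.float32)))
m=(z>172)&(z<190)&(np.hypot(P[...,0]-605,P[...,1]-114)<25);q=P[m]
if len(q)>50: print("knob",cv2.minEnclosingCircle(q[:,:2].astype(np.float32)),np.median(q,0))
s=robot.get_state();print(np.round(s["tool_pos"],1),s["t"])
E
```

```text
t: 6.0
tool_pos: [524.4, -25.0, 35.6]
eef_rot: [0.707, 0.707, -0.0, -0.0]
contact_force: [0.0, -1.2, 0.2]
finger_gap: 83.5
grip_force: 0.0
t: 6.62
tool_pos: [525.4, -25.1, 188.8]
eef_rot: [0.707, 0.707, 0.001, 0.001]
contact_force: [-0.2, -1.0, -0.4]
finger_gap: 83.5
grip_force: 0.0
cup rim ((524.22607421875, -24.004709243774414), 25.984891891479492) [[499.3 -48.8  57.5]
 [549.2   1.   62.2]]
tray ((523.8513793945312, -25.81704330444336), (80.43193054199219, 82.1490478515625), 83.51315307617188)
knob ((604.1461181640625, 109.92117309570312), 9.482331275939941) [602.97134415 107.19554353 177.82022712]
[527.3 -25.4 192. ] 6.675
```

View pics/w4.png

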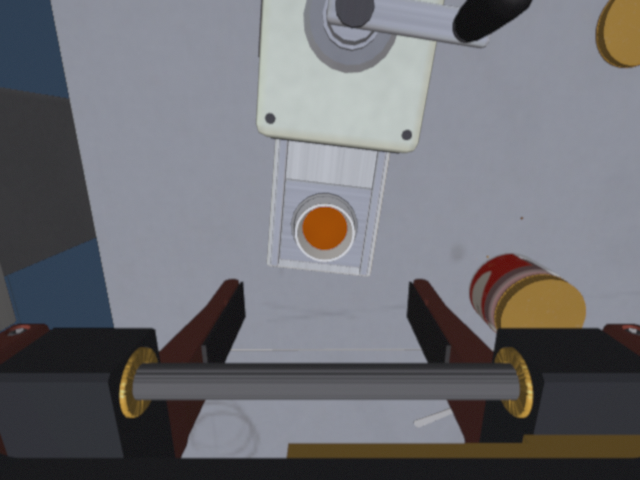

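The wrist view shows the cup standing in the nest at (325,228). Its centre is within 2 mm of the nest's. Next: above the knob.

```bash
python3 -m inch '[1,0.5,-2.5,0,0,0,5,2.8,-3,0,0,0,10,5.6,-3,0,0,0,13.9,7.9,-3,0,0,0,13.9,7.9,-3,0,0,0]' 0.2
python3 -m inch '[0,0,0,0,0,0,0,0,0,0,0,0]'
python3 - <<'E'
from h import *
im,d,c=cam("wrist");cv2.imwrite("pics/w5.png",im);P=cloud(c,d);z=P[...,2]
m=(z>176)&(z<188)&(np.hypot(P[...,0]-605,P[...,1]-114)<25);q=P[m]
print("knob",len(q),cv2.minEnclosingCircle(q[:,:2].astype(np.float32)),np.median(q,0).round(1))
m=(z>100)&(z<110)&(P[...,1]>40)&(P[...,0]<604)&(P[...,0]>470)
m=(z>129.7)&(z<137)&(np.hypot(P[...,0]-542,P[...,1]-123)<20);q=P[m];print("cap",len(q),cv2.minEnclosingCircle(q[:,:2].astype(np.float32)),np.median(q,0).round(1))
m=(z>113)&(z<137)&(np.hypot(P[...,0]-573,P[...,1]-118)<60);q=P[m];r=cv2.minAreaRect(q[:,:2].astype(np.float32));print("arm",r)
s=robot.get_state();print(np.round(s["tool_pos"],1),s["t"],s["finger_gap"],np.round(s["contact_force"],2))
E
```

```text
t: 7.3
tool_pos: [604.6, 116.6, 215.7]
eef_rot: [0.706, 0.708, 0.001, 0.0]
contact_force: [-0.0, -0.7, 0.6]
finger_gap: 52.7
grip_force: 0.0
t: 7.55
tool_pos: [602.7, 112.9, 215.6]
eef_rot: [0.707, 0.707, -0.0, -0.0]
contact_force: [-0.7, 0.3, -0.8]
finger_gap: 52.9
grip_force: 0.0
knob 811 ((605.4193725585938, 115.3734130859375), 10.388236045837402) [605.6 116.8 180.6]
cap 649 ((541.131103515625, 124.20320892333984), 10.838865280151367) [541.3 124.5 131.2]
arm ((573.049560546875, 123.98085021972656), (95.29750061035156, 34.91407012939453), 0.17878665030002594)
[602.9 112.9 215.7] 7.6 52.59926710816114 [-0.82  0.12  0.59]
```

View pics/w5.png

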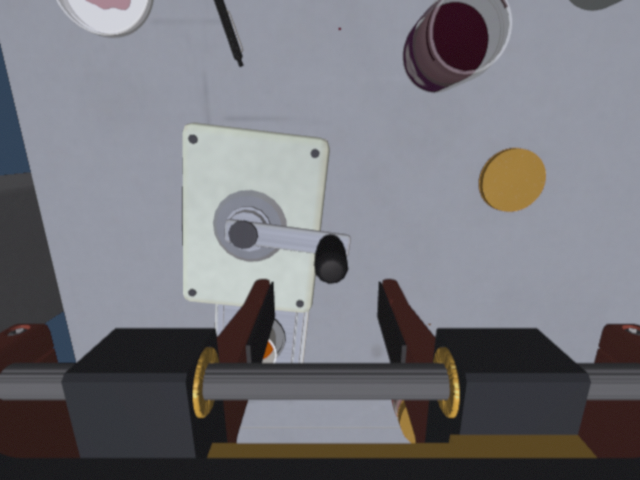

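The wrist view shows the knob top at (331,260) midway between the fingers and the hub cap at (243,233). Descending and gripping firmly.

```bash
python3 -m inch '[0.15,0.25,2.5,0,0,0,0.15,0.25,5,0,0,0,0.15,0.25,7,0,0,0,0.15,0.25,7.7,0,0,0,0.15,0.25,7.7,0,0,0]' 0.2
python3 -m inch '[0,0,0,0,0,0,0,0,0,0,0,0,0,0,0,0,0,0,0,0,0,0,0,0]' -1 55
python3 -c "
from plant import robot;s=robot.get_state();print(s['tool_pos'],s['contact_force'],s['wrist_torque'])"
```

```text
t: 8.22
tool_pos: [605.7, 115.0, 138.7]
eef_rot: [0.707, 0.707, -0.0, -0.0]
contact_force: [0.9, 0.9, -0.7]
finger_gap: 52.8
grip_force: 0.0
t: 8.72
tool_pos: [606.1, 115.6, 139.0]
eef_rot: [0.707, 0.707, 0.0, 0.0]
contact_force: [-0.1, -0.2, 1.1]
finger_gap: 20.4
grip_force: 55.0
[606.10272742 115.55120021 138.96316519] [-0.10412982 -0.24230582  1.05425888] [ 0.0387287   0.09336552 -0.0393667 ]
```

```bash
cat > rows.py <<'E'
import numpy as np,sys
def rows(a,steps,R=6.5):
    a0=np.radians(a);b=np.radians(a-np.cumsum(steps));return [(round(R*(np.sin(t)-np.sin(a0)),2),round(R*(np.cos(t)-np.cos(a0)),2)) for t in b]
if __name__=="__main__":
    print(rows(-7.5,[3,4.5,5,5,5]))
    a=-30
    for i in range(8): print(a,rows(a,[9]*5)); a-=45
E
cat > f.py <<'E'
import numpy as np;from plant import robot
s=robot.get_state();p=np.array(s['tool_pos'][:2]);c=np.array([541.4,123.7]);r=p-c;R=np.hypot(*r);u=r/R;F=np.array(s['contact_force'])
print("phi %.1f R %.1f resist %.1f radial %.1f fz %.1f t %.2f grip %.0f"%(np.degrees(np.arctan2(r[1],r[0])),R,-(F[0]*u[1]-F[1]*u[0]),F[:2]@u,F[2],s['t'],s['grip_force']))
E
python3 rows.py; python3 f.py
```

```text
[(np.float64(-0.34), np.float64(-0.05)), (np.float64(-0.83), np.float64(-0.17)), (np.float64(-1.37), np.float64(-0.34)), (np.float64(-1.9), np.float64(-0.55)), (np.float64(-2.4), np.float64(-0.82))]
-30 [(np.float64(-0.84), np.float64(-0.58)), (np.float64(-1.58), np.float64(-1.28)), (np.float64(-2.2), np.float64(-2.09)), (np.float64(-2.69), np.float64(-2.99)), (np.float64(-3.03), np.float64(-3.95))]
-75 [(np.float64(-0.19), np.float64(-1.0)), (np.float64(-0.21), np.float64(-2.02)), (np.float64(-0.08), np.float64(-3.03)), (np.float64(0.21), np.float64(-4.01)), (np.float64(0.65), np.float64(-4.93))]
-120 [(np.float64(0.58), np.float64(-0.84)), (np.float64(1.28), np.float64(-1.58)), (np.float64(2.09), np.float64(-2.2)), (np.float64(2.99), np.float64(-2.69)), (np.float64(3.95), np.float64(-3.03))]
-165 [(np.float64(1.0), np.float64(-0.19)), (np.float64(2.02), np.float64(-0.21)), (np.float64(3.03), np.float64(-0.08)), (np.float64(4.01), np.float64(0.21)), (np.float64(4.93), np.float64(0.65))]
-210 [(np.float64(0.84), np.float64(0.58)), (np.float64(1.58), np.float64(1.28)), (np.float64(2.2), np.float64(2.09)), (np.float64(2.69), np.float64(2.99)), (np.float64(3.03), np.float64(3.95))]
-255 [(np.float64(0.19), np.float64(1.0)), (np.float64(0.21), np.float64(2.02)), (np.float64(0.08), np.float64(3.03)), (np.float64(-0.21), np.float64(4.01)), (np.float64(-0.65), np.float64(4.93))]
-300 [(np.float64(-0.58), np.float64(0.84)), (np.float64(-1.28), np.float64(1.58)), (np.float64(-2.09), np.float64(2.2)), (np.float64(-2.99), np.float64(2.69)), (np.float64(-3.95), np.float64(3.03))]
-345 [(np.float64(-1.0), np.float64(0.19)), (np.float64(-2.02), np.float64(0.21)), (np.float64(-3.03), np.float64(0.08)), (np.float64(-4.01), np.float64(-0.21)), (np.float64(-4.93), np.float64(-0.65))]
phi -7.2 R 65.2 resist -0.3 radial -0.1 fz 1.1 t 8.72 grip 55
```

```bash
python3 -m inch '[-0.34,-0.05,0,0,0,0,-0.83,-0.17,0,0,0,0,-1.37,-0.34,0,0,0,0,-1.9,-0.55,0,0,0,0,-2.4,-0.82,0,0,0,0]'|head -2; python3 f.py
python3 -m inch '[-0.84,-0.58,0,0,0,0,-1.58,-1.28,0,0,0,0,-2.2,-2.09,0,0,0,0,-2.69,-2.99,0,0,0,0,-3.03,-3.95,0,0,0,0]'|head -2; python3 f.py
```

```text
t: 9.35
tool_pos: [597.7, 91.1, 138.8]
phi -30.1 R 65.1 resist 2.6 radial -0.5 fz 3.0 t 9.35 grip 55
t: 9.98
tool_pos: [557.8, 60.9, 138.7]
phi -75.3 R 64.9 resist 2.7 radial -2.9 fz 1.9 t 9.97 grip 55
```

```bash
python3 -m inch '[-0.19,-1,0,0,0,0,-0.21,-2.02,0,0,0,0,-0.08,-3.03,0,0,0,0,0.21,-4.01,0,0,0,0,0.65,-4.93,0,0,0,0]'|head -2; python3 f.py
python3 -m inch '[0.58,-0.84,0,0,0,0,1.28,-1.58,0,0,0,0,2.09,-2.2,0,0,0,0,2.99,-2.69,0,0,0,0,3.95,-3.03,0,0,0,0]'|head -2; python3 f.py
```

```text
t: 10.6
tool_pos: [510.6, 67.1, 139.1]
phi -118.6 R 64.4 resist 7.2 radial -3.0 fz -1.8 t 10.60 grip 55
t: 11.22
tool_pos: [478.7, 105.5, 138.8]
phi -163.8 R 65.3 resist 5.2 radial -1.3 fz 1.8 t 11.22 grip 55
```

```bash
python3 -m inch '[1,-0.19,0,0,0,0,2.02,-0.21,0,0,0,0,3.03,-0.08,0,0,0,0,4.01,0.21,0,0,0,0,4.93,0.65,0,0,0,0]'|head -2; python3 f.py
python3 -m inch '[0.84,0.58,0,0,0,0,1.58,1.28,0,0,0,0,2.2,2.09,0,0,0,0,2.69,2.99,0,0,0,0,3.03,3.95,0,0,0,0]'|head -2; python3 f.py
```

```text
t: 11.85
tool_pos: [485.2, 157.6, 138.8]
phi 148.9 R 65.6 resist -1.7 radial 0.3 fz 4.4 t 11.85 grip 55
t: 12.48
tool_pos: [523.5, 187.3, 138.6]
phi 105.7 R 66.1 resist 3.1 radial 1.9 fz 8.0 t 12.47 grip 55
```

```bash
python3 -m inch '[0.19,1,0,0,0,0,0.21,2.02,0,0,0,0,0.08,3.03,0,0,0,0,-0.21,4.01,0,0,0,0,-0.65,4.93,0,0,0,0]'|head -2; python3 f.py
python3 -m inch '[-0.58,0.84,0,0,0,0,-1.28,1.58,0,0,0,0,-2.09,2.2,0,0,0,0,-2.99,2.69,0,0,0,0,-3.95,3.03,0,0,0,0]'|head -2; python3 f.py
```

```text
t: 13.1
tool_pos: [573.8, 181.2, 138.7]
phi 60.6 R 66.0 resist 2.3 radial 2.3 fz 7.1 t 13.10 grip 55
t: 13.72
tool_pos: [604.6, 141.4, 138.7]
phi 15.6 R 65.6 resist 1.9 radial 1.0 fz 5.5 t 13.72 grip 55
```

```bash
python3 -m inch '[-1,0.19,0,0,0,0,-2.02,0.21,0,0,0,0,-3.03,0.08,0,0,0,0,-4.01,-0.21,0,0,0,0,-4.93,-0.65,0,0,0,0]'|head -2; python3 f.py
python3 -m inch '[-0.84,-0.58,0,0,0,0,-1.58,-1.28,0,0,0,0,-2.2,-2.09,0,0,0,0,-2.69,-2.99,0,0,0,0,-3.03,-3.95,0,0,0,0]'|head -2; python3 f.py
```

```text
t: 14.35
tool_pos: [598.0, 91.5, 138.7]
phi -29.6 R 65.1 resist 1.6 radial 0.6 fz 4.5 t 14.35 grip 55
t: 14.98
tool_pos: [557.6, 60.9, 138.6]
phi -75.5 R 64.8 resist 2.6 radial -2.4 fz 3.7 t 14.97 grip 55
```

```bash
python3 -m inch '[-0.19,-1,0,0,0,0,-0.21,-2.02,0,0,0,0,-0.08,-3.03,0,0,0,0,0.21,-4.01,0,0,0,0,0.65,-4.93,0,0,0,0]'|head -2; python3 f.py
python3 -m inch '[0.58,-0.84,0,0,0,0,1.28,-1.58,0,0,0,0,2.09,-2.2,0,0,0,0,2.99,-2.69,0,0,0,0,3.95,-3.03,0,0,0,0]'|head -2; python3 f.py
```

```text
t: 15.6
tool_pos: [510.3, 67.3, 139.0]
phi -118.8 R 64.4 resist 7.6 radial -1.9 fz -0.7 t 15.60 grip 55
t: 16.23
tool_pos: [478.5, 105.9, 138.7]
phi -164.2 R 65.4 resist 4.6 radial -2.0 fz 2.3 t 16.23 grip 55
```

```bash
python3 -m inch '[1,-0.19,0,0,0,0,2.02,-0.21,0,0,0,0,3.03,-0.08,0,0,0,0,4.01,0.21,0,0,0,0,4.93,0.65,0,0,0,0]'|head -2; python3 f.py
python3 - <<'E'
from rows import rows
for a,s in((-570,[7,7,6,5,4]),(-599,[1.5]*3)): print([tuple(map(float,r)) for r in rows(a,s)])
a=-599
for i in range(30): r=rows(a,[1.3]*3); print(round(a,1),[tuple(map(float,q)) for q in r]); a-=3.9
E
```

```text
t: 16.85
tool_pos: [485.1, 157.6, 138.7]
phi 148.9 R 65.8 resist -2.4 radial -0.3 fz 5.7 t 16.85 grip 55
[(0.66, 0.44), (1.27, 0.95), (1.73, 1.45), (2.07, 1.9), (2.32, 2.28)]
[(0.09, 0.15), (0.17, 0.3), (0.25, 0.45)]
-599 [(0.07, 0.13), (0.15, 0.26), (0.21, 0.39)]
-602.9 [(0.07, 0.13), (0.13, 0.27), (0.19, 0.4)]
-606.8 [(0.06, 0.14), (0.11, 0.27), (0.16, 0.41)]
-610.7 [(0.05, 0.14), (0.09, 0.28), (0.13, 0.42)]
-614.6 [(0.04, 0.14), (0.07, 0.29), (0.1, 0.43)]
-618.5 [(0.03, 0.14), (0.05, 0.29), (0.07, 0.44)]
-622.4 [(0.02, 0.15), (0.03, 0.29), (0.04, 0.44)]
-626.3 [(0.01, 0.15), (0.01, 0.29), (0.01, 0.44)]
-630.2 [(-0.0, 0.15), (-0.01, 0.29), (-0.02, 0.44)]
-634.1 [(-0.01, 0.15), (-0.03, 0.29), (-0.05, 0.44)]
-638.0 [(-0.02, 0.15), (-0.05, 0.29), (-0.08, 0.44)]
-641.9 [(-0.03, 0.14), (-0.07, 0.29), (-0.11, 0.43)]
-645.8 [(-0.04, 0.14), (-0.09, 0.28), (-0.13, 0.42)]
-649.7 [(-0.05, 0.14), (-0.11, 0.28), (-0.16, 0.41)]
-653.6 [(-0.06, 0.13), (-0.12, 0.27), (-0.19, 0.4)]
-657.5 [(-0.07, 0.13), (-0.14, 0.26), (-0.22, 0.39)]
-661.4 [(-0.08, 0.12), (-0.16, 0.25), (-0.24, 0.37)]
-665.3 [(-0.09, 0.12), (-0.18, 0.24), (-0.27, 0.35)]
-669.2 [(-0.09, 0.11), (-0.19, 0.22), (-0.29, 0.33)]
-673.1 [(-0.1, 0.11), (-0.21, 0.21), (-0.31, 0.31)]
-677.0 [(-0.11, 0.1), (-0.22, 0.2), (-0.33, 0.29)]
-680.9 [(-0.12, 0.09), (-0.23, 0.18), (-0.35, 0.27)]
-684.8 [(-0.12, 0.08), (-0.24, 0.16), (-0.37, 0.24)]
-688.7 [(-0.13, 0.08), (-0.26, 0.15), (-0.39, 0.22)]
-692.6 [(-0.13, 0.07), (-0.26, 0.13), (-0.4, 0.19)]
-696.5 [(-0.14, 0.06), (-0.27, 0.11), (-0.41, 0.16)]
-700.4 [(-0.14, 0.05), (-0.28, 0.09), (-0.42, 0.13)]
-704.3 [(-0.14, 0.04), (-0.29, 0.07), (-0.43, 0.11)]
-708.2 [(-0.14, 0.03), (-0.29, 0.05), (-0.44, 0.08)]
-712.1 [(-0.15, 0.02), (-0.29, 0.03), (-0.44, 0.05)]
```

```bash
echo 'import sys
sys.exit(-(F[0]*u[1]-F[1]*u[0])>4.5)' >> f.py
python3 -m inch '[0.66,0.44,0,0,0,0,1.27,0.95,0,0,0,0,1.73,1.45,0,0,0,0,2.07,1.9,0,0,0,0,2.32,2.28,0,0,0,0]'|head -2; python3 f.py &&
python3 -m inch '[0.07,0.13,0,0,0,0,0.15,0.26,0,0,0,0,0.21,0.39,0,0,0,0]'|head -1 && python3 f.py &&
python3 -m inch '[0.07,0.13,0,0,0,0,0.13,0.27,0,0,0,0,0.19,0.4,0,0,0,0]'|head -1 && python3 f.py &&
python3 -m inch '[0.06,0.14,0,0,0,0,0.11,0.27,0,0,0,0,0.16,0.41,0,0,0,0]'|head -1 && python3 f.py &&
python3 -m inch '[0.05,0.14,0,0,0,0,0.09,0.28,0,0,0,0,0.13,0.42,0,0,0,0]'|head -1 && python3 f.py &&
python3 -m inch '[0.04,0.14,0,0,0,0,0.07,0.29,0,0,0,0,0.1,0.43,0,0,0,0]'|head -1 && python3 f.py &&
python3 -m inch '[0.03,0.14,0,0,0,0,0.05,0.29,0,0,0,0,0.07,0.44,0,0,0,0]'|head -1 && python3 f.py &&
python3 -m inch '[0.02,0.15,0,0,0,0,0.03,0.29,0,0,0,0,0.04,0.44,0,0,0,0]'|head -1 && python3 f.py &&
python3 -m inch '[0.01,0.15,0,0,0,0,0.01,0.29,0,0,0,0,0.01,0.44,0,0,0,0]'|head -1 && python3 f.py
```

```text
t: 17.48
tool_pos: [506.5, 179.8, 138.5]
phi 121.9 R 66.1 resist 2.7 radial 0.6 fz 8.6 t 17.48 grip 55False
```

```bash
sed -i 's/^sys.exit(\(.*\))$/sys.exit(int(\1))/' f.py; tail -1 f.py
python3 -m inch '[0.07,0.13,0,0,0,0,0.15,0.26,0,0,0,0,0.21,0.39,0,0,0,0]'|head -1 && python3 f.py &&
python3 -m inch '[0.07,0.13,0,0,0,0,0.13,0.27,0,0,0,0,0.19,0.4,0,0,0,0]'|head -1 && python3 f.py &&
python3 -m inch '[0.06,0.14,0,0,0,0,0.11,0.27,0,0,0,0,0.16,0.41,0,0,0,0]'|head -1 && python3 f.py &&
python3 -m inch '[0.05,0.14,0,0,0,0,0.09,0.28,0,0,0,0,0.13,0.42,0,0,0,0]'|head -1 && python3 f.py &&
python3 -m inch '[0.04,0.14,0,0,0,0,0.07,0.29,0,0,0,0,0.1,0.43,0,0,0,0]'|head -1 && python3 f.py &&
python3 -m inch '[0.03,0.14,0,0,0,0,0.05,0.29,0,0,0,0,0.07,0.44,0,0,0,0]'|head -1 && python3 f.py &&
python3 -m inch '[0.02,0.15,0,0,0,0,0.03,0.29,0,0,0,0,0.04,0.44,0,0,0,0]'|head -1 && python3 f.py &&
python3 -m inch '[0.01,0.15,0,0,0,0,0.01,0.29,0,0,0,0,0.01,0.44,0,0,0,0]'|head -1 && python3 f.py
```

```text
sys.exit(int(-(F[0]*u[1]-F[1]*u[0])>4.5))
t: 17.85
phi 118.1 R 66.1 resist 1.5 radial 1.6 fz 8.3 t 17.85 grip 55
t: 18.23
phi 114.2 R 66.1 resist 2.3 radial 2.0 fz 9.1 t 18.23 grip 55
t: 18.6
phi 110.4 R 66.1 resist 1.7 radial 2.3 fz 8.6 t 18.60 grip 55
t: 18.98
phi 106.5 R 66.1 resist 2.2 radial 2.6 fz 9.3 t 18.98 grip 55
t: 19.35
phi 102.6 R 66.1 resist 2.1 radial 2.9 fz 8.8 t 19.35 grip 55
t: 19.73
phi 98.7 R 66.1 resist 1.8 radial 2.6 fz 8.5 t 19.73 grip 55
t: 20.1
phi 94.8 R 66.1 resist 2.9 radial 3.5 fz 7.2 t 20.10 grip 55
t: 20.48
phi 90.9 R 66.0 resist 2.0 radial 3.6 fz 7.8 t 20.48 grip 55
```

Now at -630.2° and still running freely. Continuing.

```bash

python3 -m inch '[0,0.15,0,0,0,0,-0.01,0.29,0,0,0,0,-0.02,0.44,0,0,0,0]'|head -1 && python3 f.py &&
python3 -m inch '[-0.01,0.15,0,0,0,0,-0.03,0.29,0,0,0,0,-0.05,0.44,0,0,0,0]'|head -1 && python3 f.py &&
python3 -m inch '[-0.02,0.15,0,0,0,0,-0.05,0.29,0,0,0,0,-0.08,0.44,0,0,0,0]'|head -1 && python3 f.py &&
python3 -m inch '[-0.03,0.14,0,0,0,0,-0.07,0.29,0,0,0,0,-0.11,0.43,0,0,0,0]'|head -1 && python3 f.py &&
python3 -m inch '[-0.04,0.14,0,0,0,0,-0.09,0.28,0,0,0,0,-0.13,0.42,0,0,0,0]'|head -1 && python3 f.py &&
python3 -m inch '[-0.05,0.14,0,0,0,0,-0.11,0.28,0,0,0,0,-0.16,0.41,0,0,0,0]'|head -1 && python3 f.py &&
python3 -m inch '[-0.06,0.13,0,0,0,0,-0.12,0.27,0,0,0,0,-0.19,0.4,0,0,0,0]'|head -1 && python3 f.py &&
python3 -m inch '[-0.07,0.13,0,0,0,0,-0.14,0.26,0,0,0,0,-0.22,0.39,0,0,0,0]'|head -1 && python3 f.py &&
python3 -m inch '[-0.08,0.12,0,0,0,0,-0.16,0.25,0,0,0,0,-0.24,0.37,0,0,0,0]'|head -1 && python3 f.py &&
python3 -m inch '[-0.09,0.12,0,0,0,0,-0.18,0.24,0,0,0,0,-0.27,0.35,0,0,0,0]'|head -1 && python3 f.py
```

```text
t: 20.85
phi 87.0 R 66.0 resist 2.1 radial 3.3 fz 8.8 t 20.85 grip 55
t: 21.22
phi 83.0 R 66.0 resist 1.3 radial 3.7 fz 7.5 t 21.23 grip 55
t: 21.6
phi 79.0 R 66.0 resist 1.2 radial 2.7 fz 8.2 t 21.60 grip 55
t: 21.98
phi 75.1 R 66.0 resist 1.9 radial 3.5 fz 7.5 t 21.98 grip 55
t: 22.35
phi 71.2 R 66.0 resist 1.3 radial 4.4 fz 7.1 t 22.35 grip 55
t: 22.72
phi 67.3 R 66.0 resist 1.9 radial 3.0 fz 7.2 t 22.73 grip 55
t: 23.1
phi 63.4 R 65.9 resist 1.8 radial 3.3 fz 7.0 t 23.10 grip 55
t: 23.48
phi 59.4 R 65.9 resist 2.4 radial 3.2 fz 6.7 t 23.48 grip 55
t: 23.85
phi 55.5 R 65.9 resist 2.3 radial 2.8 fz 7.4 t 23.85 grip 55
t: 24.22
phi 51.9 R 65.8 resist 4.2 radial 3.1 fz 6.6 t 24.23 grip 55
```

Possibly at the stop. Smaller steps from here.

```bash

python3 -m inch '[-0.06,0.08,0,0,0,0,-0.13,0.15,0,0,0,0,-0.13,0.15,0,0,0,0]'|head -1 ; python3 f.py; python3 f.py
```

```text
t: 24.6
phi 51.0 R 65.8 resist 5.4 radial 3.7 fz 8.1 t 24.60 grip 55
phi 51.0 R 65.8 resist 5.4 radial 3.7 fz 8.1 t 24.60 grip 55
```

```bash

python3 -m inch '[-0.07,0.07,0,0,0,0,-0.14,0.14,0,0,0,0,-0.14,0.14,0,0,0,0]'|head -1 ; python3 f.py
python3 -m inch '[0,0,0,0,0,0]'|head -1; python3 f.py
```

```text
t: 24.98
phi 50.0 R 65.7 resist 8.0 radial 6.0 fz 9.3 t 24.98 grip 55
t: 25.1
phi 50.0 R 65.7 resist 8.3 radial 4.3 fz 9.1 t 25.10 grip 55
```

```bash

python3 -m inch '[-0.07,0.07,0,0,0,0,-0.14,0.15,0,0,0,0,-0.2,0.22,0,0,0,0,-0.2,0.22,0,0,0,0]'|head -1 ; python3 f.py
python3 -m inch '[0,0,0,0,0,0]'|head -1; python3 f.py
```

```text
t: 25.6
phi 48.5 R 65.7 resist 11.2 radial 5.4 fz 10.9 t 25.60 grip 55
t: 25.72
phi 48.5 R 65.7 resist 11.1 radial 5.9 fz 10.5 t 25.73 grip 55
```

```bash

python3 -m inch '[-0.07,0.08,0,0,0,0,-0.15,0.16,0,0,0,0,-0.22,0.24,0,0,0,0,-0.22,0.24,0,0,0,0]'|head -1 ; python3 f.py
python3 -m inch '[0,0,0,0,0,0]'|head -1; python3 f.py
```

```text
t: 26.22
phi 46.9 R 65.7 resist 16.5 radial 4.9 fz 12.6 t 26.23 grip 55
t: 26.35
phi 46.9 R 65.7 resist 14.8 radial 5.1 fz 12.0 t 26.35 grip 55
```

```bash

python3 -m inch '[0,0,0,0,0,0,0,0,0,0,0,0,0,0,0,0,0,0]'|head -1 ; python3 f.py
python3 -m inch '[0.12,-0.13,0,0,0,0,0.25,-0.27,0,0,0,0,0.4,-0.43,0,0,0,0,0.55,-0.6,0,0,0,0,0.6,-0.67,0,0,0,0]'|head -1; python3 f.py
python3 -m inch '[0,0,0,0,0,0]'|head -1; python3 f.py
```

```text
t: 26.72
phi 46.9 R 65.7 resist 16.3 radial 5.4 fz 12.3 t 26.73 grip 55
t: 27.35
phi 51.6 R 65.8 resist 3.5 radial 3.7 fz 6.7 t 27.35 grip 55
t: 27.48
phi 51.5 R 65.8 resist 3.8 radial 3.6 fz 7.8 t 27.48 grip 55
```

```bash

python3 -m inch '[0.06,-0.08,0,0,0,0,0.12,-0.15,0,0,0,0,0.12,-0.15,0,0,0,0]'|head -1 ; python3 f.py
python3 -m inch '[0,0,0,0,0,0,0,0,0,0,0,0,0,0,0,0,0,0,0,0,0,0,0,0,0,0,0,0,0,0]' 0.2 | tail -2; python3 f.py
python3 -m inch '[0,0,-2,0,0,0,0,0,-4,0,0,0,0,0,-7,0,0,0,0,0,-10,0,0,0,0,0,-12,0,0,0]' | head -2; python3 f.py
python3 - <<'E'
from h import *
im,d,c=cam("wrist");P=cloud(c,d);z=P[...,2]
m=(z>172)&(z<188)&(np.hypot(P[...,0]-541,P[...,1]-124)<95);q=P[m]
print("knob",len(q),np.median(q,0).round(1) if len(q) else 0)
im,d,c=cam("scene");P=cloud(c,d)
a=cv2.resize(im[190:300,170:320],(600,440),interpolation=cv2.INTER_CUBIC)
im,d,c=cam("side")
cv2.imwrite("pics/end.png",np.vstack([a[:300],cv2.resize(im[195:280,240:320],(600,300)[::1],interpolation=cv2.INTER_CUBIC)]))
E
```

```text
t: 27.85
phi 52.4 R 65.8 resist 2.0 radial 3.4 fz 6.2 t 27.85 grip 55
finger_gap: 52.6
grip_force: 0.0
phi 51.4 R 64.7 resist -0.4 radial 0.0 fz 0.3 t 28.48 grip 0
t: 29.1
tool_pos: [582.3, 174.4, 260.3]
phi 51.1 R 65.2 resist -0.6 radial -0.4 fz 0.5 t 29.10 grip 0
knob 646 [580.2 178.2 180.4]
```

View pics/end.png

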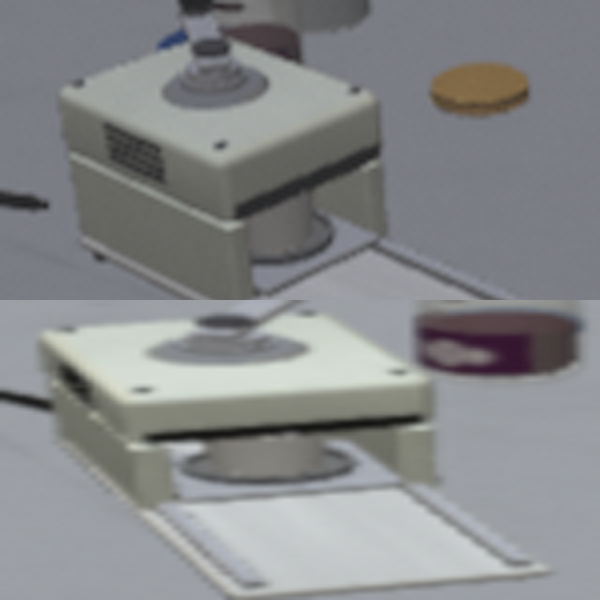

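Scene crop (top, cup at 283,225) and side crop (bottom, cup at 265,460) both show the cup standing upright in the nest inside the tunnel. The gripper is clear. Handing in.

```bash
python3 -m inch '[0,0,0,0,0,0,0,0,0,0,0,0]'|head -1; python3 -c "
from plant import robot;print(robot.close_job())"
```

```text
t: 29.5
the job is handed in; nothing more can be done
None
```

The job is handed in at 29.5 s: the cup stands upright in the nest, the tray was cranked home and seated with about 16 N at the end stop, and the gripper is clear (no verdict was returned).

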